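# Catch the carriage of finials on the runway

### The job

Swing the hand lever right over so that the gate drops and the little trolley with two slender turned finials rolls down the runway by itself. Let it run untouched past the brass half-way marks, then catch it softly at its front board with the fingers, bring it to a stand clear of the end stop and hold it still for about two seconds. Then ease it slowly down against the end stop and take the hand away: both finials must stay standing on the deck throughout, and the other things on the bench stay where they are.

Things in the scene. Friction and masses are not known exactly. Their poses are not given: they have to be found in the camera images.
- runway: Wooden runway fixed on the bench, 620 x 188 mm. Origin on the bench under its middle; x across it (to the far side), y along it UPHILL, z up. The trolley rolls towards -y on two flat steel rails, 30 mm wide, centred at x = -50 and 50 mm, tops at z = 80 mm + 0.038 y (slope 0.038 rad). Side boards, inner faces at x = -82 and 82 mm, stand 15 mm above the rail tops.
- trolley: Wooden trolley on two wheelsets, 180 x 150 mm, 1.07 kg (0.88 to 1.4). Origin at rail-top level under its middle; x across, y uphill. Front board (downhill, square to the rails): face at y = -90 mm, 150 wide, 12 thick, 12 to 94 mm above the rails. Deck 88 mm above them. Starts at runway y = 199 mm; gate down, gains 0.3 m/s per s at first, then less (drag 1.5 N s/m): 0.18 to 0.3 m/s at half way.
- finial_a: Slender turned wooden finial, 136 mm tall, 0.07 kg, standing loose on the trolley's deck nearer the robot (trolley x = -34, y = 30 mm). Origin at the middle of its 22 mm round foot, z up its axis. It topples if the trolley's speed changes by more than about 0.13 m/s at once, or is braked harder than about 1 m/s^2.
- finial_b: The same finial again, on the far half of the deck (trolley x = 34, y = 30 mm).
- gate (a joint): Gate and lever on one shaft, rad. 0: two steel tabs between the rails hold the trolley; 1.57: lever right over, tabs below the rails, way free (the trolley passes from about 1.3; limit 1.75). Friction 0.15 N m, stays where left. Lever: 10 mm rod, 90 mm from shaft to knob centre, on the far side (+x). At 0 it leans 45 degrees uphill, at 1.57 it leans 45 degrees downhill: push it towards runway -y.
- gate_axis (a point): Point on the gate's shaft axis at the foot of the hand lever: x = 165, y = 106, z = 69 mm in the runway's frame. The axis is parallel to the runway's x. Axes as the runway.
- lever_knob (a point): Centre of the round wooden knob (26 mm diameter) at the top of the hand lever, 90 mm from gate_axis. It moves with the gate.
- half_way (a point): Middle between the two round brass half-way marks (14 mm) on top of the side boards: y = -91 mm in the runway's frame. The trolley's front board passes here when the trolley's origin is at y = 0; touch the trolley only after that.
- stop_face (a point): Middle of the end stop's uphill face, 40 mm above the rail tops; axes as the runway. The end stop is a wooden post 34 mm wide, its top 50 mm above the rail tops, in the middle of the runway's low end; on either side of it 65 mm are free up to the side boards. The trolley standing against it has its origin at y = -195 mm of the runway.
Things that resemble listed ones, but are neither listed nor needed, are in the scene too. What is shaped like the finial_a but green or purple is not meant. Leave any blue look-alike of the finial_b alone.

How it is judged (in metres and radians):
On the way, in this order (a step that is already met when the one before it is completed fails the run):
1. the lever is right over (value of joint gate above 1.3 rad), for 0.05 s.
2. the trolley is rolling by itself past half way (y of trolley in the frame of runway below 0.01 m and linear speed of trolley above 0.14 m/s), for 0.03 s.
3. the trolley is caught and stands still, clear of the end stop (y of trolley in the frame of runway between -0.185 and 0 m and linear speed of trolley below 0.03 m/s), for 1.2 s.
At the end, for the whole second after the job is handed in: The trolley stands on the rails against the end stop (within 10 mm of its place there, straight within 0.12 rad), at rest and untouched; both finials stand upright on its deck (within 0.1 rad); the lever is still over (above 1.2 rad) (y of trolley in the frame of runway between -0.205 and -0.185 m and angle between the y axis of trolley and the y axis of runway, either way round below 0.12 rad and linear speed of trolley below 0.02 m/s and value of joint gate above 1.2 rad and angle between each of finial_a, finial_b's own z axis and vertical below 0.1 rad and z of each of finial_a, finial_b in the frame of trolley above 0.075 m and horizontal distance between each of finial_a, finial_b and trolley below 0.09 m and linear speed of each of finial_a, finial_b below 0.03 m/s).
It fails at once if a finial topples (leans over 0.35 rad) (angle between any of finial_a, finial_b's own z axis and vertical above 0.35 rad).
It fails at once if the hand touches the trolley before half way (y of trolley in the frame of runway above 0.02 m and contact force between any of the fingers, the arm and trolley above 0.5 N).
It fails at once if the hand steadies or moves a finial (contact force between any of the fingers, the arm and finial_a above 0.5 N or contact force between any of the fingers, the arm and finial_b above 0.5 N).
It fails at once if another thing on the bench is disturbed (distance of any of gouge_a, gouge_b, mallet, rosette, glue, pot, offcut from where it was at the start of the episode above 0.03 m).
It also fails if it takes over 34 s, if anything falls off the work surface, if the arm or the gripper's body presses on something with over 40 N, if the wrist force passes 120 N, or if a joint passes its speed limit or range.

### The arm

A 6-joint arm with a two-finger parallel gripper is mounted at the origin on the work surface. World frame = base frame: x ahead of the robot, y to its left, z up, the work surface at z = 0. Lengths are in m, angles in degrees, forces in N, time in s.
With the tool pointing down it reaches from about 0.35 to 0.775 m from the base axis. Payload 5.5 kg.
Tool frame: the origin (TCP) lies midway between the tips of the shut fingers; the grasp point (between the pads) lies hold_point_z behind it (hold_point_z is the distance from the TCP to the grasp point, in m); z points along the fingers, y is the line along which they close (so a half turn about z gives the same grasp; the last joint's range is limited). The gripper opens to 85 mm and grips with 20 to 120 N. Pads are 22 mm wide; open, the fingers measure 114 mm over their backs; the gripper's body (76 mm by 85 mm) begins 54 mm behind the grasp point. The pads swing forward as they close: fully open they stand 13 mm farther back than shut.
Start: joints at [-76.868, 17.945, 2.641, 74.691, 0, 82.002], TCP at [0.207, -0.536, 0.2] pointing down, gripper open.
Joint ranges: [-158.12, 158.12], [-49.38, 96.58], [-58.88, 72.47], [-126.05, 133.96], [-84.25, 85.87], [-180, 180]. Speed limits (degrees/s): [147.25, 147.25, 180, 180, 180, 180].

### API

Orientations are given as [roll, pitch, yaw] about the fixed x, y, z axes, in that order (R = Rz(yaw) Ry(pitch) Rx(roll)).
In Python, from bench import * gives the robot as it stands.
- The arm moves only by the tool play_rows, never from a script. Its arguments are lists of equal length, an entry for each row: "slide": the shift along the tool's x, y, z as a fraction of full scale, a list of three; "twist": the turn about the tool's z as a fraction of full scale. A call has exactly 8 rows; each row shifts and turns the commanded pose from where the row before left it, along the tool's axes as they then stand; what a row does not reach is not made up. Full scale, the value 1, is 0.03 m for a shift and 0.15 rad for a turn. A row lasts 1/10 s, in which the tool goes at most 50 mm and 8.59 degrees, less where a joint would pass 70% of its speed; a pose out of reach is approached as far as the arm can. A call with a number of a shift or a turn outside -1 to 1 is refused whole. A call with a gripper value outside its range is refused whole. "claw" is the opening, from -1 (shut) to 1 (fully open), set as the call begins (left out, the last holds). The fingers move at their own pace and stop on an object; the grip force is fixed at half the most. Time passes only in rows, so rows that do not move let the fingers close, or fill a call up. It gives the time, the measured TCP pose, the force, the opening and the grip force at its end, in the units of the state.
- get_obs(): the state, without advancing time (a new reading comes with each control period).
- get_image(name): name is "scene" or "side" or "wrist"; returns a dict with "pixels" (420x560x3 uint8, red, green, blue), "fx", "fy", "cx", "cy" (pixels), "T" (4x4, takes a point from camera to world coordinates). Camera axes: x right, y up, looking along -z (the intrinsics and any distortion apply to the point x, -y, -z); pixel columns grow to the right and rows downward; lengths in m; the calibration is good to about 2 mm. A picture is of the moment at which its call begins. There is no depth.
- hand_in(): hands the job in; it is judged then, once.
The state is a dict: "clock": time; "joint_pos": joint angles; "dq": joint speeds; "tau": joint torques, N m; "eef_pos": TCP position; "orientation": TCP orientation; "ft_force": force on the tool from outside, world axes, zero at the start; "wrist_torque": the same for the moment, N m; "finger_gap": opening from 0.0 (shut) to 1.0 (fully open); "finger_force": force on a finger pad.
Only numpy, scipy, OpenCV 4.12 (cv2) and the standard library are available. Lean on these libraries where they do the work, as an engineer would, in place of code of your own. Each camera call takes 0.05 s, during which the arm holds its last target. There are 200 camera calls.

## Working session

There is one attempt and no reset: what is moved stays moved. The work goes in short steps, Python scripts to look and compute and a tool call to move; the robot and the scene stay as the last step left them, time stands still between calls to the robot, and variables do not carry over. Pictures are saved under pics/ and viewed, at most 10 in all, crops included, and the job is handed in when it is done.

Besides the shell and the picture viewer there is one more tool, called by a JSON object that holds its "op" and its "data". play_rows: Moves the arm, as the interface text tells. Its arguments: {"type":"object","properties":{"slide":{"type":"array","items":{"type":"array","items":{"type":"number","minimum":-1,"maximum":1}}},"twist":{"type":"array","items":{"type":"number","minimum":-1,"maximum":1}},"claw":{"type":"number"}},"required":["slide","twist"]}

```bash
mkdir -p pics; ls; python3 - <<'E'
from bench import *
import cv2,numpy as np
o=get_obs();print(o)
for n in("scene","side"):
    d=get_image(n);print(n,{k:(np.round(v,4).tolist() if k=="T" else v) for k,v in d.items() if k!="pixels"})
    cv2.imwrite(f"pics/{n}0.png",d["pixels"][:,:,::-1])
E
```

```text
pics
{'clock': 0.0, 'joint_pos': array([-7.68690183e+01,  1.79913697e+01,  2.57657672e+00,  7.46922150e+01,
        5.55748446e-04,  8.20007796e+01]), 'dq': array([-0.02008507,  0.02187547,  0.01318242, -0.03759929,  0.03027688,
        0.10519914]), 'tau': array([ 6.31431903e-04, -4.80630469e+01,  2.98531491e+01,  1.92732818e-02,
       -2.63102828e-05, -7.29454001e-06]), 'eef_pos': array([ 0.2071342 , -0.53576993,  0.19920049]), 'orientation': array([-1.79894111e+02, -1.54415197e-02,  2.11301873e+01]), 'ft_force': array([ 0.3146445 , -0.5781078 ,  0.52284464]), 'wrist_torque': array([-0.01480602, -0.0342727 , -0.03753009]), 'finger_force': 0.0, 'finger_gap': 1.0048068569803925}
scene {'fx': 469.21248453496895, 'fy': 469.21248453496895, 'cx': 281.4632392501307, 'cy': 208.73602226381783, 'T': [[0.348, -0.733, 0.5845, 1.0675], [0.9373, 0.2839, -0.2021, -0.1614], [-0.0178, 0.6182, 0.7858, 0.9637], [0.0, 0.0, 0.0, 1.0]]}
side {'fx': 523.1850872287421, 'fy': 523.1850872287421, 'cx': 276.63938858814447, 'cy': 203.63505130335162, 'T': [[0.1057, 0.5524, -0.8269, -0.6777], [-0.9943, 0.0487, -0.0945, -0.068], [-0.0119, 0.8322, 0.5544, 0.8815], [0.0, 0.0, 0.0, 1.0]]}
```

View pics/scene0.png

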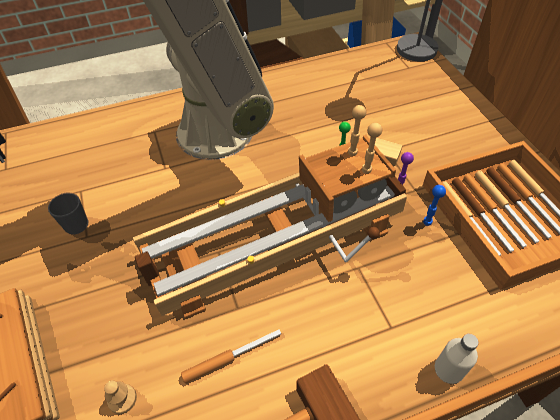

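View pics/side0.png

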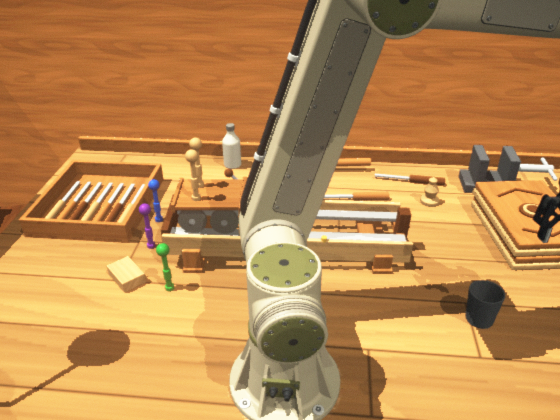

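The scene view shows the runway running along world y. The brass marks are near (222,203) and (251,260), the lever knob is near (375,230), and the end stop is near (147,265). In the side view the robot hides the middle of the runway.

```bash
cat > h.py <<'E'
from bench import *
import cv2,numpy as np
def ray(d,u,v):
    c=np.array([(u-d["cx"])/d["fx"],-(v-d["cy"])/d["fy"],-1]);T=d["T"];return T[:3,3],T[:3,:3]@c
def onz(d,u,v,z):
    o,r=ray(d,u,v);return o+r*(z-o[2])/r[2]
def proj(d,p):
    q=np.linalg.inv(d["T"])@np.append(p,1);return d["cx"]+d["fx"]*q[0]/-q[2],d["cy"]+d["fy"]*q[1]/q[2]
def blobs(d,lo,hi,mn=8):
    m=cv2.inRange(cv2.cvtColor(d["pixels"],cv2.COLOR_RGB2HSV),lo,hi)
    n,_,s,c=cv2.connectedComponentsWithStats(m);return [(c[i].round(1).tolist(),int(s[i,4])) for i in range(1,n) if s[i,4]>=mn]
E
python3 - <<'E'
from h import *
d=get_image("scene");s=get_image("side")
print(d.keys(),d["pixels"][260,251],d["pixels"][203,222])
b=blobs(d,(22,190,170),(32,255,255));print(b);print(blobs(s,(22,190,170),(32,255,255)))
im=cv2.resize(d["pixels"][120:320,120:420,::-1],None,fx=2.66,fy=2.66,interpolation=cv2.INTER_CUBIC);cv2.imwrite("pics/c.png",im)
for u,v in [(222,203),(251,260)]: print(onz(d,u,v,.0925))
E
```

```text
dict_keys(['pixels', 'fx', 'fy', 'cx', 'cy', 'T']) [255 242  72] [248 193  59]
[]
[]
[ 0.35171966 -0.06392324  0.0925    ]
[ 0.52873684 -0.04867047  0.0925    ]
```

View pics/c.png

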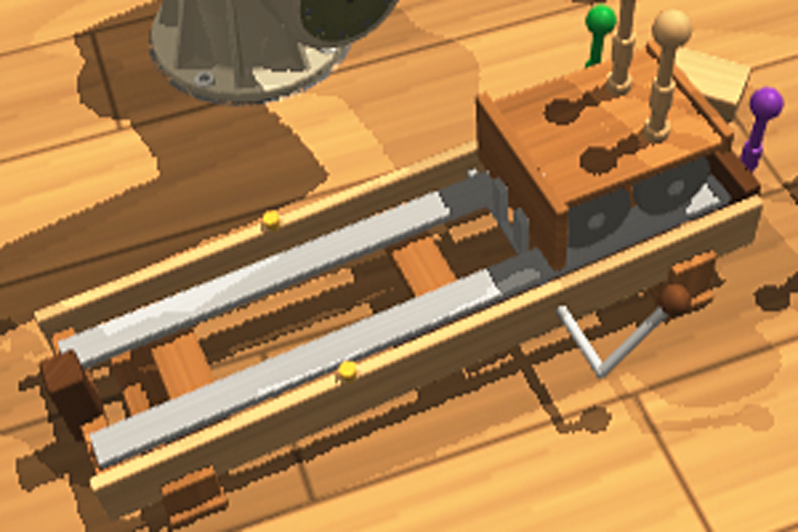

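The crop shows the marks at about (221.9,202.7) and (250.5,259.5), the knob at (374.1,232) and the lever foot at (345.9,260.6). The trolley is at the gate with both finials upright. I'll solve a planar pose from these points.

```bash
python3 - <<'E'
from h import *
from scipy.optimize import least_squares
d=get_image("scene")
P=np.array([[-88,-91,93],[88,-91,93],[165,169.6,132.6],[165,106,69],[94,-310,83.2],[-94,-310,83.2],[94,310,106.8]])/1e3
U=np.array([[221.9,202.7],[250.5,259.5],[374.1,232],[345.9,260.6],[155,302.3],[133.9,237.7],[406.5,195.2]])
def W(p,q):
    c,s=np.cos(p[2]),np.sin(p[2]);return np.array([p[0]+c*q[0]-s*q[1],p[1]+s*q[0]+c*q[1],q[2]])
f=lambda p:np.concatenate([np.array(proj(d,W(p,q)))-u for q,u in zip(P,U)])
r=least_squares(f,[.44,.03,.08],loss="soft_l1");p=r.x
print(p,np.degrees(p[2]));print(f(p).reshape(-1,2).round(1))
np.save("p.npy",p)
for n,q in dict(knob0=[.165,.1696,.1326],knobmid=[.165,.106,.159],knob157=[.165,.0424,.1326],half=[0,-.091,.08],stop=[0,-.285,.11],front0=[0,-.09,.12]).items():
    w=W(p,q);print(n,w.round(4),np.hypot(*w[:2]).round(3))
E
```

```text
[0.43200455 0.03410829 0.08439219] 4.835316318244552
[[ 0.1  0.3]
 [ 0.1 -0.1]
 [ 0.2  0.2]
 [ 0.1 -1.8]
 [-0.3  1.2]
 [-1.6 -1.3]
 [ 1.   0. ]]
knob0 [0.5821 0.217  0.1326] 0.621
knobmid [0.5875 0.1536 0.159 ] 0.607
knob157 [0.5928 0.0903 0.1326] 0.6
half [ 0.4397 -0.0566  0.08  ] 0.443
stop [ 0.456  -0.2499  0.11  ] 0.52
front0 [ 0.4396 -0.0556  0.12  ] 0.443
```

{"op": "play_rows", "data": {"slide": [[0,0,-0.5],[0,0,-0.5],[0,0,-0.5],[0,0,0],[0,0,0],[0,0,0],[0,0,0],[0,0,0]], "twist": [-1,-1,-1,-1,-1,-1,-1,-1], "claw": -1}}

```text
clock: 1.05
eef_pos: [0.2073, -0.5363, 0.2449]
orientation: [-180.0, -0.0, 90.2]
ft_force: [0.4, 0.3, -0.7]
finger_gap: 0.003
finger_force: 0.0
```

```bash
cat >> h.py <<'E'
from bench import *
def st():
    o=get_obs();p=np.load("p.npy");c,s=np.cos(p[2]),np.sin(p[2]);e=o["eef_pos"];dx,dy=e[0]-p[0],e[1]-p[1]
    R=[round(float(v),4) for v in (c*dx+s*dy,-s*dx+c*dy,e[2])]
    print("t",round(o["clock"],3),"run xyz",R,"rpy",o["orientation"].round(2),"F",o["ft_force"].round(1),"gap",round(o["finger_gap"],2),"j",o["joint_pos"].round(0))
    return R
E
python3 - <<'E'
from h import *
import bench; print(getattr(bench,"hold_point_z",None),[k for k in dir(bench) if k[0]!="_"][:40])
st()
d=get_image("scene");p=np.load("p.npy")
for n,u,v in [("blue",430,222),("bottle",452,378),("gouge",235,352),("gouge/mallet",320,385),("purple",403,181),("offcut",390,158),("tray",470,284)]:
    w=onz(d,u,v,0);print(n,w.round(3))
E
```

```text
0.0187 ['IKError', 'get_image', 'get_obs', 'hand_in', 'hold_point_z']
t 1.05 run xyz [-0.272, -0.5494, 0.2449] rpy [-1.800e+02 -2.000e-02  9.024e+01] F [ 0.4  0.3 -0.7] gap 0.0 j [-77.  18.   8.  81.   0.  13.]
blue [0.527 0.423 0.   ]
bottle [0.884 0.257 0.   ]
gouge [ 0.676 -0.139  0.   ]
gouge/mallet [0.802 0.002 0.   ]
purple [0.38  0.429 0.   ]
offcut [0.29  0.438 0.   ]
tray [0.714 0.415 0.   ]
```

{"op": "play_rows", "data": {"slide": [[0,0,0],[0.97,0.97,0],[0.97,0.97,0],[0.97,0.97,0],[0.97,0.97,0],[0.97,0.97,0],[0.97,0.97,0],[0.97,0.97,0]], "twist": [-0.535,0,0,0,0,0,0,0]}}

```text
clock: 1.9
eef_pos: [0.3953, -0.316, 0.2452]
orientation: [180.0, 0.0, 94.3]
ft_force: [1.3, 0.2, 0.9]
finger_gap: 0.002
finger_force: 0.0
```

{"op": "play_rows", "data": {"slide": [[0.97,0.97,0],[0.97,0.97,0],[0.97,0.97,0],[0.97,0.97,0],[0.97,0.97,0],[0.97,0.97,0],[0.97,0.97,0],[0.97,0.8,0]], "twist": [0,0,0,0,0,0,0,0]}}

```text
clock: 2.7
eef_pos: [0.6044, -0.0659, 0.2448]
orientation: [180.0, 0.0, 94.3]
ft_force: [0.4, -0.9, -0.5]
finger_gap: -0.0
finger_force: 0.0
```

```bash
python3 -c "
from h import *
st()"
```

```text
t 2.7 run xyz [0.1634, -0.1142, 0.2448] rpy [1.7999e+02 1.0000e-02 9.4340e+01] F [ 0.4 -0.9 -0.5] gap -0.0 j [-14.  21.  14.  82.  -0.  72.]
```

{"op": "play_rows", "data": {"slide": [[0.97,0,0],[0.97,0,0],[0.97,0,0],[0.97,0,0],[0.97,0,0],[0.97,0,0],[0.97,0,0],[0.97,0,0]], "twist": [-0.058,0,0,0,0,0,0,0]}}

```text
clock: 3.5
eef_pos: [0.583, 0.1656, 0.245]
orientation: [-180.0, 0.0, 94.8]
ft_force: [0.6, 0.1, 0.4]
finger_gap: 0.001
finger_force: 0.0
```

{"op": "play_rows", "data": {"slide": [[0.97,0,0],[0.97,0,0],[0.97,0,0],[0,0,0.8],[0,0,0.8],[0,0,0.8],[0,0,0.8],[0,0,0]], "twist": [0,0,0,0,0,0,0,0]}}

```text
clock: 4.3
eef_pos: [0.5731, 0.2507, 0.1451]
orientation: [-179.6, 0.1, 94.9]
ft_force: [-1.7, -0.9, -0.4]
finger_gap: 0.0
finger_force: 0.0
```

```bash
python3 -c "
from h import *
st()
d=get_image('scene');cv2.imwrite('pics/l1.png',cv2.resize(d['pixels'][40:320,160:533,::-1],None,fx=2,fy=2))"
```

```text
t 4.3 run xyz [0.1589, 0.2039, 0.1451] rpy [-1.796e+02  9.000e-02  9.485e+01] F [-1.7 -0.9 -0.4] gap 0.0 j [ 16.  25.   5.  71.  -0. 101.]
```

View pics/l1.png

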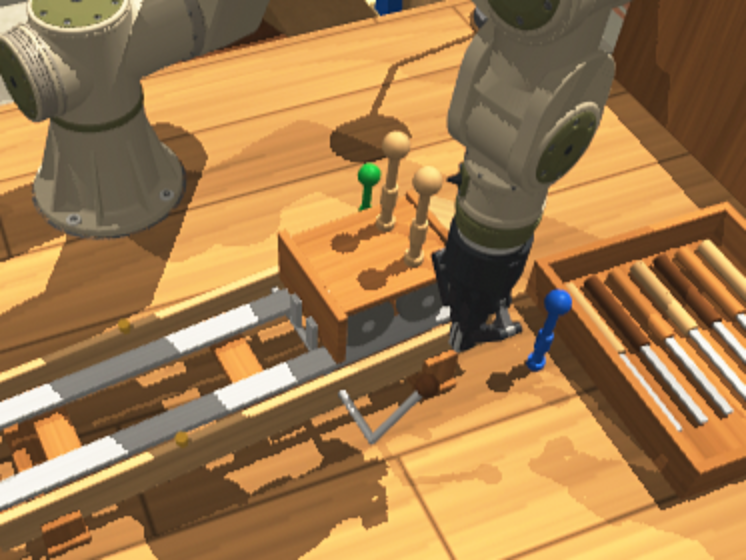

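The picture shows the shut fingers just uphill of the knob, with the finials clear of the arm. I'll go lower and push the lever most of the way.

{"op": "play_rows", "data": {"slide": [[0,0.17,0.83],[0,0,0],[-0.5,0,0],[-0.5,0,0],[-0.5,0,0],[-0.5,0,0],[-0.4,0,0],[-0.3,0,0]], "twist": [0,0,0,0,0,0,0,0]}}

```text
clock: 5.15
eef_pos: [0.5881, 0.1695, 0.1245]
orientation: [180.0, 0.0, 94.9]
ft_force: [0.3, -0.7, 0.3]
finger_gap: 0.002
finger_force: 0.0
```

```bash
cat >> h.py <<'E'
def see(name):
    d=get_image("scene");cv2.imwrite(f"pics/{name}.png",cv2.resize(d["pixels"][60:320,130:480,::-1],None,fx=2,fy=2,interpolation=cv2.INTER_CUBIC));return d
E
python3 -c "
from h import *
st();see('l2')"
```

```text
t 5.15 run xyz [0.1669, 0.1217, 0.1245] rpy [1.7998e+02 1.0000e-02 9.4900e+01] F [ 0.3 -0.7  0.3] gap 0.0 j [ 9. 24.  0. 67. -0. 94.]
```

View pics/l2.png

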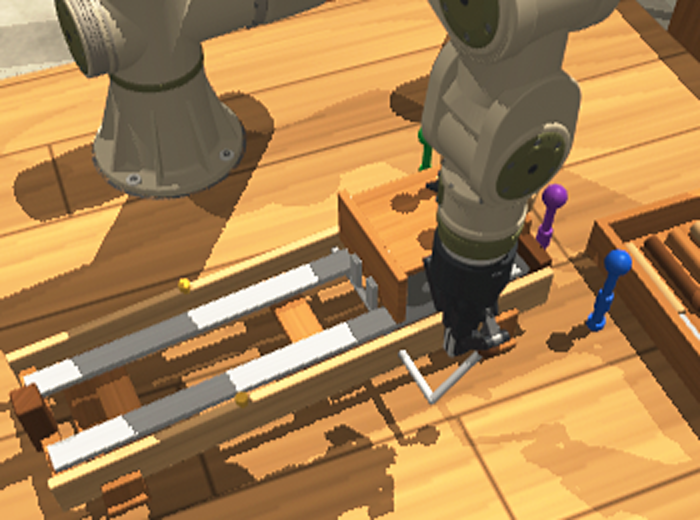

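```bash
python3 -c "
from h import *
o=get_obs();d=get_image('scene')
def crop(w):
    u=proj(d,w);return np.round([(u[0]-130)*2,(u[1]-60)*2]),np.round(u)
print('tcp',crop(o['eef_pos']),o['eef_pos'])
print('tcp earlier',proj(d,[.5731,.2507,.1451]))
print('knob0',crop([.5821,.217,.1326]),'knob now if pushed',crop([.588,.15,.159]))
im=d['pixels'][200:270,320:410,::-1];cv2.imwrite('pics/l3.png',cv2.resize(im,None,fx=8,fy=8,interpolation=cv2.INTER_CUBIC))
"
```

```text
tcp (array([450., 366.]), array([355., 243.])) [0.58814214 0.16859249 0.12437572]
tcp earlier (np.float64(387.1463630193947), np.float64(221.07397866551852))
knob0 (array([489., 344.]), array([374., 232.])) knob now if pushed (array([437., 353.]), array([348., 236.]))
```

View pics/l3.png

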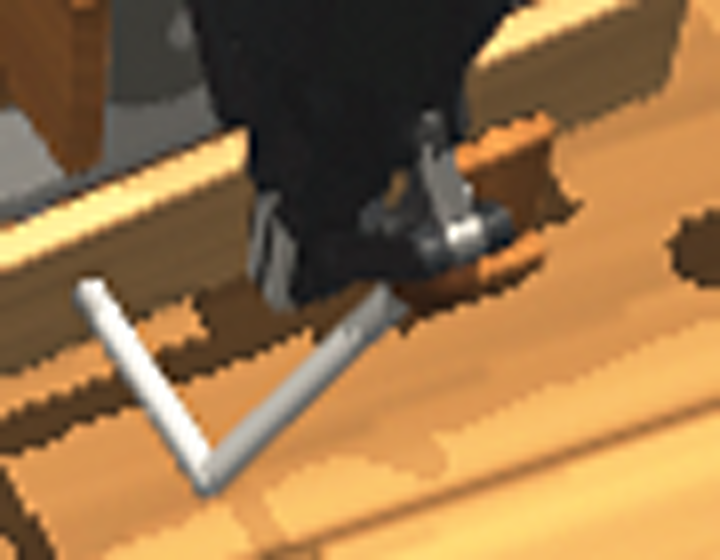

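```bash
python3 -c "
from h import *
w=get_image('wrist');s=get_image('side');d=get_image('scene')
p=np.load('p.npy');c,q=np.cos(p[2]),np.sin(p[2])
W=lambda x,y,z:np.array([p[0]+c*x-q*y,p[1]+q*x+c*y,z])
for n,k in (('w',w),('s',s)):
    print(n,[np.round(proj(k,W(*P))) for P in ((.165,.1696,.1326),(.165,.106,.069),(.1669,.1217,.1245))])
a=w['pixels'][:,:,::-1];b=cv2.resize(s['pixels'][80:290,100:380,::-1],(400,300));a2=cv2.resize(a,(400,300))
e=cv2.resize(d['pixels'][180:285,300:440,::-1],(400,300))
e0=cv2.resize(cv2.imread('pics/scene0.png')[180:285,300:440],(400,300))
cv2.imwrite('pics/m.png',np.vstack([np.hstack([a2,b]),np.hstack([e0,e])]))
"
```

```text
w [array([271., 162.]), array([272., 229.]), array([275., 240.])]
s [array([227., 173.]), array([250., 192.]), array([244., 175.])]
```

View pics/m.png

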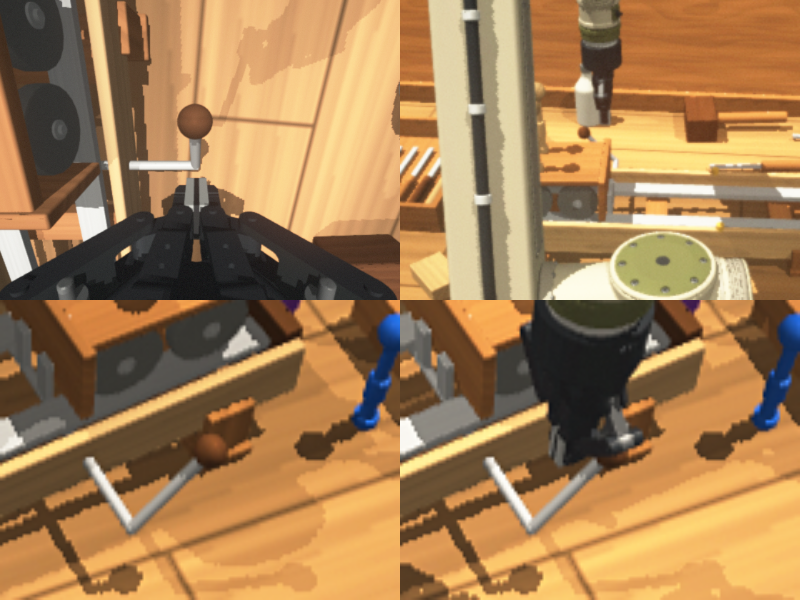

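```bash
python3 -c "
from h import *
w=get_image('wrist');d=get_image('scene');o=get_obs();e=o['eef_pos']
for dz in np.arange(0,.06,.01): print(round(dz,3),np.round(proj(w,e+[0,0,dz])),np.round(proj(d,e+[0,0,dz]),1))
print(w['T'].round(3),e)
p=np.load('p.npy')
# knob from wrist + scene0 rays
A=[];
import numpy.linalg as L
r=[ray(w,273,171),ray(d,374.1,232)]
M=np.zeros((3,3));b=np.zeros(3)
for q,v in r:
    v=v/L.norm(v);K=np.eye(3)-np.outer(v,v);M+=K;b+=K@q
x=L.solve(M,b);print('knob',x);c,s=np.cos(p[2]),np.sin(p[2]);dx=x[0]-p[0];dy=x[1]-p[1];print(c*dx+s*dy,-s*dx+c*dy)
"
```

```text
0.0 [274. 239.] [356.1 242.6]
0.01 [274. 246.] [356.6 240. ]
0.02 [274. 254.] [357.1 237.3]
0.03 [274. 263.] [357.6 234.6]
0.04 [274. 273.] [358.1 231.9]
0.05 [274. 284.] [358.6 229. ]
[[ 0.996 -0.082 -0.026  0.581]
 [ 0.086  0.95   0.299  0.248]
 [-0.    -0.3    0.954  0.298]
 [ 0.     0.     0.     1.   ]] [0.58770053 0.17172866 0.12407397]
knob [0.583428   0.21499745 0.13617379]
0.16613206931281738 0.16748160494903908
```

The wrist view shows the knob still uphill of the fingers and the lever unmoved. The fingertips sit about 15 mm higher than I assumed, so they rode over the knob. I'll go back over it and come down lower.

{"op": "play_rows", "data": {"slide": [[0,0,-0.8],[0,0,-0.8],[0.97,0,0],[0.97,0,0],[0.97,0,0],[0,0,0.77],[0,0,0.77],[0,0,0.77]], "twist": [0,0,0,0,0,0,0,0]}}

```text
clock: 6.3
eef_pos: [0.58, 0.2595, 0.1022]
orientation: [180.0, -0.0, 95.1]
ft_force: [0.5, -0.2, -0.4]
finger_gap: -0.004
finger_force: 0.0
```

```bash
python3 -c "
from h import *
st();w=get_image('wrist');st()
m=cv2.resize(w['pixels'][:,:,::-1],(400,300));cv2.imwrite('pics/n.png',m)
"
```

```text
t 6.3 run xyz [0.1665, 0.2121, 0.1022] rpy [179.96  -0.    95.1 ] F [ 0.5 -0.2 -0.4] gap -0.0 j [ 17.  27.   2.  65.  -0. 102.]
t 6.35 run xyz [0.1639, 0.2113, 0.0976] rpy [-1.7966e+02  7.0000e-02  9.5080e+01] F [-1.7 -0.7 -3.1] gap 0.0 j [ 17.  27.   2.  65.   0. 102.]
```

View pics/n.png

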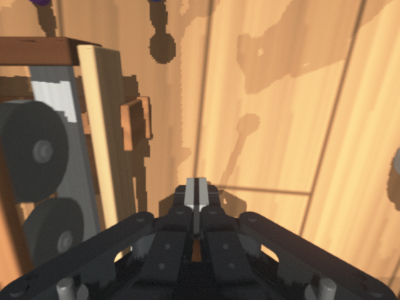

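The wrist view shows the fingertip uphill of the knob, which is hidden under the hand, over clear bench. I'll push gently.

{"op": "play_rows", "data": {"slide": [[-0.25,0,0],[-0.25,0,0],[-0.25,0,0],[-0.25,0,0],[-0.25,0,0],[-0.25,0,0],[-0.25,0,0],[-0.25,0,0]], "twist": [0,0,0,0,0,0,0,0]}}

```text
clock: 7.15
eef_pos: [0.5888, 0.212, 0.1171]
orientation: [178.9, -1.4, 95.5]
ft_force: [1.1, 4.5, 5.3]
finger_gap: 0.001
finger_force: 1.3
```

```bash
python3 -c "
from h import *
st();w=get_image('wrist');d=get_image('scene')
for k,n in((w,'w'),(d,'d')): print(n,blobs(k,(5,120,40),(12,255,140),60) if n=='w' else '')
m=np.hstack([cv2.resize(w['pixels'][:,:,::-1],(400,300)),cv2.resize(d['pixels'][180:285,300:440,::-1],(400,300))]);cv2.imwrite('pics/q.png',m)
"
```

```text
t 7.15 run xyz [0.1713, 0.1641, 0.1171] rpy [178.93  -1.44  95.52] F [1.1 4.5 5.3] gap 0.0 j [12. 24.  0. 65.  1. 96.]
w [([6.5, 169.6], 183), ([56.4, 304.4], 2673), ([535.7, 387.5], 933)]
d
```

View pics/q.png

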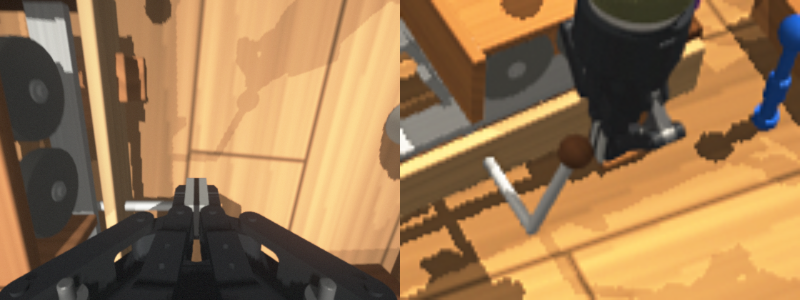

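The lever is now moving: the knob, at about (575,150) in the right panel, is rising ahead of the finger. I'll keep pushing to just past vertical.

{"op": "play_rows", "data": {"slide": [[-0.25,0,0],[-0.25,0,0],[-0.25,0,0],[-0.25,0,0],[-0.25,0,0],[-0.25,0,0],[0,0,0],[0,0,0]], "twist": [0,0,0,0,0,0,0,0]}}

```text
clock: 8.05
eef_pos: [0.5892, 0.1528, 0.1025]
orientation: [-180.0, 0.0, 94.9]
ft_force: [-0.4, -0.2, -0.1]
finger_gap: 0.006
finger_force: 0.0
```

```bash
python3 -c "
from h import *
st();d=get_image('scene');st()
print(blobs(d,(4,120,40),(11,255,130),15))
p=np.load('p.npy');c,q=np.cos(p[2]),np.sin(p[2])
for g in np.arange(.2,1.8,.2):
    a=g-np.pi/4;x,y,z=.165,.106-.09*np.sin(a),.069+.09*np.cos(a);print(round(g,1),np.round(proj(d,[p[0]+c*x-q*y,p[1]+q*x+c*y,z])))
"
```

```text
t 8.05 run xyz [0.1667, 0.105, 0.1025] rpy [-1.7996e+02  4.0000e-02  9.4930e+01] F [-0.4 -0.2 -0.1] gap 0.01 j [ 7. 24. -2. 64. -0. 92.]
t 8.1 run xyz [0.1667, 0.1054, 0.1027] rpy [-1.7997e+02  3.0000e-02  9.4960e+01] F [ 0.  -0.3  0.5] gap 0.0 j [ 7. 24. -2. 64. -0. 92.]
[([16.1, 6.2], 355), ([51.0, 2.0], 167), ([83.3, 7.5], 404), ([120.6, 2.5], 199), ([147.8, 8.7], 362), ([183.0, 4.7], 236), ([226.8, 16.1], 86), ([233.3, 4.2], 48), ([242.0, 6.5], 45), ([454.3, 6.6], 174), ([471.5, 4.9], 143), ([484.9, 1.3], 23), ([444.1, 12.3], 70), ([482.1, 12.5], 44), ([40.4, 15.8], 422), ([108.3, 16.4], 383), ([169.7, 16.9], 298), ([471.6, 20.9], 186), ([237.5, 21.9], 73), ([459.7, 26.4], 205), ([8.5, 22.1], 194), ([67.4, 24.5], 403), ([131.4, 24.7], 313), ([191.5, 22.1], 46), ([447.2, 26.2], 32), ([24.9, 32.9], 425), ([92.3, 32.6], 329), ([152.9, 28.8], 45), ([51.9, 40.8], 352), ([114.7, 36.6], 49), ([1.2, 39.7], 24), ([76.0, 44.6], 49), ([14.5, 48.6], 276), ([37.1, 52.7], 50), ([5.7, 59.1], 18), ([393.3, 187.6], 47), ([505.3, 191.1], 32), ([338.4, 244.0], 32), ([145.2, 274.8], 48), ([150.9, 272.1], 19), ([300.5, 392.7], 55), ([553.2, 382.9], 19), ([531.7, 396.4], 172), ([550.1, 390.5], 17), ([313.1, 413.1], 17)]
0.2 [369. 231.]
0.4 [364. 232.]
0.6 [357. 233.]
0.8 [349. 236.]
1.0 [342. 240.]
1.2 [334. 244.]
1.4 [328. 249.]
1.6 [321. 255.]
```

The knob blob at about (338,244) puts the gate near 1.1 rad, just short of release. Next I'll finish the lever and move the hand in ahead of the trolley.

{"op": "play_rows", "data": {"slide": [[-0.6,0,0],[-0.6,0,0],[0,0,0],[0,-1,-0.7],[-1,-0.4,0],[-1,-1,0],[-1,-1,0],[-1,-1,0]], "twist": [0,0,0,0,0,0,0,0]}}

```text
clock: 8.9
eef_pos: [0.4705, -0.0144, 0.1242]
orientation: [180.0, 0.1, 95.0]
ft_force: [-0.5, -0.8, 0.0]
finger_gap: -0.004
finger_force: 0.0
```

```bash
python3 - <<'E'
from h import *
st();d=get_image('scene')
cv2.imwrite('pics/r.png',cv2.resize(d['pixels'][80:320,120:440,::-1],None,fx=2.5,fy=2.5,interpolation=cv2.INTER_CUBIC))
p=np.load('p.npy');c,q=np.cos(p[2]),np.sin(p[2])
for y in np.arange(.2,-.21,-.05):
    x,yy,z=.075,y-.09,.08+.038*(y-.09)+.094;u=proj(d,[p[0]+c*x-q*yy,p[1]+q*x+c*yy,z]);print(round(y,2),"front board top far corner crop px",((u[0]-120)*2.5).round(1),((u[1]-80)*2.5).round(1))
E
```

```text
t 8.9 run xyz [0.0343, -0.0515, 0.1242] rpy [1.7996e+02 7.0000e-02 9.5030e+01] F [-0.5 -0.8  0. ] gap -0.0 j [-11.   9. -20.  61.  -0.  73.]
0.2 front board top far corner crop px 528.1 298.0
0.15 front board top far corner crop px 476.5 319.3
0.1 front board top far corner crop px 423.9 341.0
0.05 front board top far corner crop px 370.0 363.3
0.0 front board top far corner crop px 314.9 386.0
-0.05 front board top far corner crop px 258.6 409.3
-0.1 front board top far corner crop px 200.9 433.1
-0.15 front board top far corner crop px 141.9 457.5
-0.2 front board top far corner crop px 81.4 482.4
```

View pics/r.png

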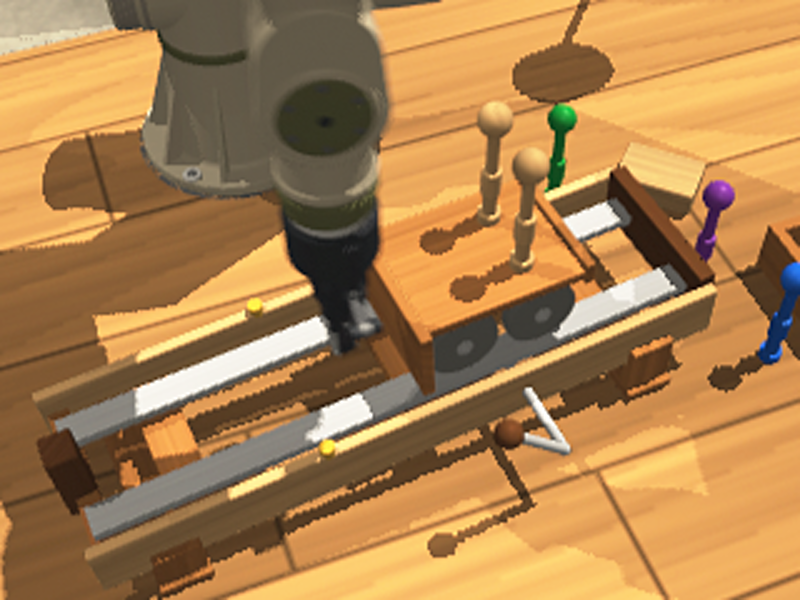

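The lever is right over, with the knob at about (510,433) in the crop. The trolley is rolling at about y = 0.095 (board corner at about (418,335)), both finials are standing, and the hand is ahead of it. Now I'll pace the hand ahead of the trolley and open the fingers.

{"op": "play_rows", "data": {"slide": [[-1,-0.57,0],[-0.3,-0.57,0.2],[-0.35,0,0.2],[-0.4,0,0],[-0.45,0,0],[-0.5,0,0],[-0.5,0,0],[-0.55,0,0]], "twist": [0,0,0,0,0,0,0,0], "claw": 1}}

```text
clock: 9.75
eef_pos: [0.4485, -0.1387, 0.1119]
orientation: [180.0, 0.0, 95.0]
ft_force: [0.5, -0.3, -0.6]
finger_gap: 1.002
finger_force: 0.0
```

```bash
python3 - <<'E'
from h import *
st();d=get_image('scene')
p=np.load('p.npy');c,q=np.cos(p[2]),np.sin(p[2])
P=lambda x,y,z:proj(d,[p[0]+c*x-q*y,p[1]+q*x+c*y,z])
cv2.imwrite('pics/s.png',d['pixels'][:,:,::-1]);np.set_printoptions(linewidth=250)
g=cv2.cvtColor(d['pixels'],cv2.COLOR_RGB2HSV)
# scan along the far deck side, trolley x=.06, at front board top height, for runway y
for y in np.arange(-.24,-.05,.008):
    u=P(.06,y,.08+.038*y+.080);print(round(float(y),3),np.round(u),d['pixels'][int(u[1]+.5),int(u[0]+.5)])
E
```

```text
t 9.75 run xyz [0.0018, -0.1736, 0.1119] rpy [1.7999e+02 1.0000e-02 9.5000e+01] F [ 0.5 -0.3 -0.6] gap 1.0 j [-27.   9. -22.  59.  -0.  58.]
-0.24 [176. 261.] [81 52 30]
-0.232 [180. 259.] [255 172  80]
-0.224 [183. 258.] [246 168  83]
-0.216 [187. 256.] [251 181  89]
-0.208 [191. 255.] [250 175  88]
-0.2 [194. 253.] [250 173  84]
-0.192 [198. 252.] [82 57 33]
-0.184 [202. 250.] [86 60 35]
-0.176 [205. 249.] [85 60 34]
-0.168 [209. 247.] [87 61 36]
-0.16 [213. 246.] [86 60 35]
-0.152 [216. 244.] [89 62 36]
-0.144 [220. 243.] [89 62 36]
-0.136 [223. 241.] [90 63 37]
-0.128 [227. 240.] [82 52 29]
-0.12 [231. 238.] [221 137  69]
-0.112 [234. 237.] [145  89  45]
-0.104 [238. 236.] [84 53 29]
-0.096 [241. 234.] [116  71  37]
-0.088 [245. 233.] [82 52 28]
-0.08 [248. 231.] [131  81  40]
-0.072 [252. 230.] [95 60 33]
-0.064 [255. 228.] [146  90  46]
-0.056 [259. 227.] [124  76  39]
```

{"op": "play_rows", "data": {"slide": [[-0.33,0,0],[-0.33,0,0],[-0.33,0,0],[-0.33,0,0],[-0.3,0,0],[-0.27,0,0],[-0.23,0,0],[-0.19,0,0]], "twist": [0,0,0,0,0,0,0,0]}}

```text
clock: 10.6
eef_pos: [0.4539, -0.2069, 0.1119]
orientation: [-180.0, 0.0, 95.0]
ft_force: [-0.3, -0.6, 0.4]
finger_gap: 0.997
finger_force: 0.3
```

{"op": "play_rows", "data": {"slide": [[-0.15,0,0],[-0.1,0,0],[-0.06,0,0],[-0.03,0,0],[0,0,0],[0,0,0],[0,0,0],[0,0,0]], "twist": [0,0,0,0,0,0,0,0]}}

```text
clock: 11.4
eef_pos: [0.4548, -0.2164, 0.1119]
orientation: [180.0, 0.0, 95.0]
ft_force: [0.3, -0.3, 0.6]
finger_gap: 1.003
finger_force: 0.2
```

```bash
cat > t.py <<'E'
from h import *
st();d=get_image('scene');d2=get_image('scene')
p=np.load('p.npy');c,q=np.cos(p[2]),np.sin(p[2])
P=lambda x,y,z:proj(d,[p[0]+c*x-q*y,p[1]+q*x+c*y,z])
print("frame diff px",(np.abs(d['pixels'].astype(int)-d2['pixels']).max(2)>40).sum())
for x in (.06,):
  for y in np.arange(-.30,-.14,.008):
    u=P(x,y,.08+.038*y+.080);print(x,round(float(y),3),np.round(u),d['pixels'][int(u[1]+.5),int(u[0]+.5)])
b=cv2.imread('pics/scene0.png')[:,:,::-1].astype(int)
# finial heads: tan pixels expected about (ty = trolley y): project head for candidate
for ty in (-.12,-.135,-.15,-.165):
  for fx in(-.034,.034): print(ty,fx,np.round(P(fx,ty+.03,.08+.038*(ty+.03)+.088+.122)),end=' ')
print()
g=cv2.cvtColor(d['pixels'],cv2.COLOR_RGB2HSV)
for ty in np.arange(-.18,-.07,.01):
  print(round(ty,2),[d['pixels'][tuple(int(v+.5) for v in P(fx,ty+.03,.08+.038*(ty+.03)+.088+.122)[::-1])].tolist() for fx in(-.034,.034)])
cv2.imwrite('pics/last.png',d['pixels'][:,:,::-1])
E
python3 t.py
```

```text
t 11.4 run xyz [0.0016, -0.2516, 0.1119] rpy [180.     0.    94.99] F [ 0.3 -0.3  0.6] gap 1.0 j [-35.  13. -17.  60.  -0.  50.]
frame diff px 28
0.06 -0.3 [147. 273.] [51 32 19]
0.06 -0.292 [151. 271.] [50 31 20]
0.06 -0.284 [155. 270.] [72 44 24]
0.06 -0.276 [159. 268.] [96 66 38]
0.06 -0.268 [163. 266.] [95 67 39]
0.06 -0.26 [166. 265.] [88 56 30]
0.06 -0.252 [170. 263.] [85 55 30]
0.06 -0.244 [174. 262.] [82 53 27]
0.06 -0.236 [178. 260.] [222 138  70]
0.06 -0.228 [181. 259.] [238 150  76]
0.06 -0.22 [185. 257.] [112  71  38]
0.06 -0.212 [189. 256.] [82 52 28]
0.06 -0.204 [193. 254.] [107  66  36]
0.06 -0.196 [196. 253.] [89 56 31]
0.06 -0.188 [200. 251.] [125  77  41]
0.06 -0.18 [204. 250.] [87 55 28]
0.06 -0.172 [207. 248.] [138  85  44]
0.06 -0.164 [211. 247.] [112  71  38]
0.06 -0.156 [214. 245.] [157  97  49]
0.06 -0.148 [218. 244.] [129  80  40]
-0.12 -0.034 [221. 161.] -0.12 0.034 [233. 184.] -0.135 -0.034 [214. 164.] -0.135 0.034 [226. 187.] -0.15 -0.034 [207. 166.] -0.15 0.034 [219. 190.] -0.165 -0.034 [199. 169.] -0.165 0.034 [211. 192.] 
-0.18 [[141, 98, 56], [140, 97, 57]]
-0.17 [[151, 103, 60], [120, 93, 59]]
-0.16 [[203, 152, 94], [198, 149, 91]]
-0.15 [[251, 219, 134], [230, 177, 109]]
-0.14 [[253, 225, 139], [233, 181, 112]]
-0.13 [[144, 99, 57], [143, 100, 56]]
-0.12 [[139, 95, 55], [142, 98, 56]]
-0.11 [[149, 103, 56], [142, 98, 57]]
-0.1 [[148, 103, 58], [139, 96, 55]]
-0.09 [[146, 101, 59], [142, 98, 55]]
-0.08 [[103, 70, 41], [255, 202, 112]]
```

Caught: both finial heads are where the model puts them, at trolley y of about -0.15, and the frames are steady. I'll hold for two seconds and then ease it down.

{"op": "play_rows", "data": {"slide": [[0,0,0],[0,0,0],[0,0,0],[0,0,0],[0,0,0],[0,0,0],[0,0,0],[0,0,0]], "twist": [0,0,0,0,0,0,0,0]}}

```text
clock: 12.3
eef_pos: [0.4548, -0.2166, 0.1119]
orientation: [180.0, 0.0, 95.0]
ft_force: [0.1, -1.5, -0.3]
finger_gap: 0.997
finger_force: 0.2
```

{"op": "play_rows", "data": {"slide": [[0,0,0],[0,0,0],[0,0,0],[0,0,0],[0,0,0],[0,0,0],[0,0,0],[0,0,0]], "twist": [0,0,0,0,0,0,0,0]}}

```text
clock: 13.1
eef_pos: [0.4548, -0.2166, 0.1119]
orientation: [180.0, 0.0, 95.0]
ft_force: [0.3, -1.0, -0.8]
finger_gap: 0.997
finger_force: 0.2
```

{"op": "play_rows", "data": {"slide": [[-0.03,0,0],[-0.06,0,0],[-0.08,0,0],[-0.08,0,0],[-0.08,0,0],[-0.08,0,0],[-0.08,0,0],[-0.08,0,0]], "twist": [0,0,0,0,0,0,0,0]}}

```text
clock: 13.9
eef_pos: [0.4563, -0.2338, 0.1119]
orientation: [-180.0, 0.0, 95.0]
ft_force: [0.5, -0.6, 0.6]
finger_gap: 0.994
finger_force: 0.1
```

{"op": "play_rows", "data": {"slide": [[-0.08,0,0],[-0.08,0,0],[-0.08,0,0],[-0.08,0,0],[-0.08,0,0],[-0.08,0,0],[-0.08,0,0],[-0.08,0,0]], "twist": [0,0,0,0,0,0,0,0]}}

```text
clock: 14.7
eef_pos: [0.458, -0.2529, 0.1119]
orientation: [180.0, 0.0, 95.0]
ft_force: [0.8, 0.0, 0.3]
finger_gap: 1.0
finger_force: 0.1
```

{"op": "play_rows", "data": {"slide": [[-0.08,0,0],[-0.08,0,0],[-0.08,0,0],[-0.08,0,0],[-0.08,0,0],[-0.08,0,0],[-0.08,0,0],[-0.08,0,0]], "twist": [0,0,0,0,0,0,0,0]}}

```text
clock: 15.5
eef_pos: [0.4596, -0.272, 0.1119]
orientation: [180.0, 0.0, 95.0]
ft_force: [0.0, 0.4, -0.5]
finger_gap: 1.001
finger_force: 0.0
```

```bash
sed -i 's/arange(-.18,-.07,.01)/arange(-.23,-.13,.01)/; s/arange(-.30,-.14,.008)/arange(-.31,-.22,.008)/' t.py; python3 t.py
```

```text
t 15.5 run xyz [0.0017, -0.3074, 0.1119] rpy [180.     0.    94.98] F [ 0.   0.4 -0.5] gap 1.0 j [-39.  16. -13.  61.  -0.  46.]
frame diff px 398
0.06 -0.31 [143. 275.] [48 29 18]
0.06 -0.302 [146. 273.] [49 30 18]
0.06 -0.294 [150. 271.] [48 29 18]
0.06 -0.286 [154. 270.] [212 130  65]
0.06 -0.278 [158. 268.] [104  66  36]
0.06 -0.27 [162. 267.] [79 50 27]
0.06 -0.262 [166. 265.] [102  63  33]
0.06 -0.254 [169. 264.] [83 53 29]
0.06 -0.246 [173. 262.] [118  73  38]
0.06 -0.238 [177. 261.] [84 53 29]
0.06 -0.23 [181. 259.] [116  73  38]
0.06 -0.222 [184. 257.] [183 114  56]
-0.12 -0.034 [221. 161.] -0.12 0.034 [233. 184.] -0.135 -0.034 [214. 164.] -0.135 0.034 [226. 187.] -0.15 -0.034 [207. 166.] -0.15 0.034 [219. 190.] -0.165 -0.034 [199. 169.] -0.165 0.034 [211. 192.] 
-0.23 [[247, 188, 102], [139, 96, 56]]
-0.22 [[248, 189, 101], [137, 94, 53]]
-0.21 [[193, 145, 88], [170, 128, 81]]
-0.2 [[249, 208, 127], [238, 188, 114]]
-0.19 [[249, 210, 129], [240, 191, 117]]
-0.18 [[254, 193, 107], [135, 93, 53]]
-0.17 [[143, 97, 56], [135, 92, 53]]
-0.16 [[140, 96, 54], [136, 95, 54]]
-0.15 [[140, 96, 55], [136, 93, 54]]
-0.14 [[138, 95, 53], [137, 95, 55]]
```

The trolley is against the stop at about -0.195, and both finials are standing. The hand is about 11 mm clear of it, so I'll take it away.

{"op": "play_rows", "data": {"slide": [[-0.3,0,0],[-0.3,0,0],[-0.3,0,0],[0,0,-0.5],[0,0,-0.8],[0,0,-0.8],[0,0,-0.8],[0,0,-0.4]], "twist": [0,0,0,0,0,0,0,0]}}

```text
clock: 16.4
eef_pos: [0.4627, -0.3001, 0.2131]
orientation: [179.9, 0.1, 94.9]
ft_force: [0.5, -0.0, -0.1]
finger_gap: 1.002
finger_force: 0.0
```

{"op": "play_rows", "data": {"slide": [[-0.5,0,0],[-0.5,0,0],[-0.5,0,0],[0,0,0],[0,0,0],[0,0,0],[0,0,0],[0,0,0]], "twist": [0,0,0,0,0,0,0,0]}}

```text
clock: 17.2
eef_pos: [0.4659, -0.3431, 0.211]
orientation: [180.0, 0.0, 95.0]
ft_force: [-0.1, -0.1, -0.1]
finger_gap: 0.997
finger_force: 0.0
```

```bash
python3 t.py | egrep "^t|diff|\[\[" ; python3 -c "
from bench import *
print(hand_in())"
```

```text
t 17.2 run xyz [0.002, -0.3787, 0.211] rpy [179.99   0.    95.02] F [-0.1 -0.1 -0.1] gap 1.0 j [-44.  18.   5.  76.   0.  41.]
frame diff px 23
-0.23 [[242, 178, 97], [132, 90, 52]]
-0.22 [[244, 181, 96], [131, 90, 50]]
-0.21 [[181, 137, 84], [163, 123, 75]]
-0.2 [[245, 200, 120], [231, 178, 109]]
-0.19 [[245, 201, 123], [234, 182, 110]]
-0.18 [[243, 179, 99], [128, 88, 51]]
-0.17 [[255, 197, 110], [128, 87, 50]]
-0.16 [[133, 92, 52], [130, 90, 51]]
-0.15 [[134, 92, 51], [130, 89, 52]]
-0.14 [[132, 90, 50], [131, 90, 52]]
the job is handed in; nothing more can be done
None
```

The job is handed in at about 17 s (no verdict came back): the lever is over, the trolley was caught after half way near y = -0.15 m, held about 2 s, and eased against the end stop, with both finials still standing and the hand clear.

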